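# Slide the magnifier to the red station

### The job

Slide the magnifier carriage along its rail to the stop at the red station, so that the lens stands over the dish on the red plate. A spring brake holds the carriage: press its green plate down with the fingertips and keep it pressed while you push the carriage fully home against that end stop, then let the plate come up so that the brake holds again. Grasp nothing, do not touch the magnifier, and leave the bottle, the cup and the marker where they are.

Things in the scene. Friction and masses are not known exactly. Their poses are not given: they have to be found in the camera images.
- rail: aluminium slide rail fixed to the worktop, 330 mm long (its y axis), 44 mm wide (x); origin on the worktop under its middle, z up. A dark steel end stop, 28 mm high, stands at each end. The carriage runs along y; the two stations and the magnifier lie on the +x side, away from the robot
- carriage (a joint): position of the grey carriage along the rail's +y, 0 to 0.20 m: at 0 it is home against the end stop at -y, at 0.20 against the one at +y (carriage middle at y = value - 0.10 m in the rail's frame). Once the brake is off it slides with about 1.5 N; braked, it holds against about 15 N
- brake_plate (a joint): travel of the green brake plate, about 0 up (brake on), 0.006 m fully down. It yields gradually: about 1.5 N at 1 mm, 3 N at 2 mm, 5 N at 4 mm and 6 to 7 N fully down. The brake eases as it goes down, is free from about 4 mm down, and comes on again when the plate is let up
- plate_top (a point): centre of the top of the ribbed green brake plate in the middle of the carriage, about 40 mm above the worktop when up. The plate is 38 mm wide (rail x) and 56 mm long (rail y). At each y end of it the carriage has a grey upright lip, 11 mm thick, 62 mm apart inside, whose top is 5.5 mm above the raised plate and 11.5 mm above the pressed plate: a fingertip that presses the plate can push against them. Sites' axes are the rail's
- lens_center (a point): centre of the round magnifier lens, in a black ring 73 mm across, fixed to the carriage on the far side (64 mm along rail +x from the middle of the carriage), 48 mm above the worktop; its post, 12 x 14 mm, stands 30 mm from the middle of the carriage, its top 49 mm above the worktop
- red_dish_center (a point): centre of the petri dish (57 mm across, 14 mm high) fixed on the red plate (66 x 90 x 6 mm), on the worktop beside one end of the rail: the lens is straight above it when the carriage is home against the stop at that end. Which end is red changes
- white_dish_center (a point): centre of the like dish on the white plate, beside the other end of the rail
- amber_bottle: small amber glass dropper bottle with black cap and cream label, 29 mm across, 68 mm high, standing near the end of the rail on the robot's right; origin at the centre of its underside. Leave it alone
- sample_cup: clear specimen cup with orange screw lid, 64 mm across, 63 mm high, standing near the end of the rail on the robot's left; origin at the centre of its underside. Leave it alone
- marker: black marker pen lying down, 128 mm long, 15 mm thick, beyond the right end of the rail; origin at the centre of its underside. Leave it alone

How it is judged:
By the outcome, as a careful person would: the job done as asked, in the order asked, and still so for the second after the job is handed in, with the robot touching nothing.
It also fails if it takes over 35 s, if anything falls off the work surface, if the arm or the gripper's body presses on something with over 40 N, if the wrist force passes 120 N, or if a joint passes its speed limit or range.

### The arm

A 6-joint arm with a two-finger parallel gripper is mounted at the origin on a cart in front of the work surface, level with it; the furniture and walls round the work are solid. World frame = base frame: x ahead of the robot, y to its left, z up, the work surface at z = 0. Lengths are in m, angles in rad, forces in N, time in s.
With the tool pointing down it reaches from about 0.4 to 0.825 m from the base axis. Payload 7 kg.
Tool frame: the origin (TCP) lies on the centre line of the jaws, within the pads' length; the fingertips stand 22 mm ahead of it and the grasp point (between the pads) lies 3 mm ahead of it (arm.tcp_to_tips is the distance from the TCP to the fingertips, in m); z points along the fingers, y is the line along which they close (so a half turn about z gives the same grasp; the last joint's range is limited). The gripper opens to 88 mm and grips with 3 to 60 N. Pads are 19 mm wide; open, the fingers measure 130 mm over their backs; the gripper's body (78 mm by 193 mm) begins 47 mm behind the grasp point.
Start: joints at [1.524, 0.359, 0.012, 0, -1.224, -0.288], TCP at [0.222, 0.637, 0.249] pointing down, gripper open.
Joint ranges: [-3.07, 3.07], [-1.43, 2.12], [-1.02, 1.25], [-3.03, 1.67], [-3.05, -0], [-3.03, 3.03]. Speed limits (rad/s): [2.39, 2.39, 3.01, 3.14, 3.14, 3.14].

### API

Orientations are given as [roll, pitch, yaw] about the fixed x, y, z axes, in that order (R = Rz(yaw) Ry(pitch) Rx(roll)).
In Python, from station import arm gives the robot as it stands.
- The arm moves only by the tool jog_arm, never from a script. Its argument "targets" is a list of rows, each an object of numbers: "dx", "dy", "dz": the shift along the tool's x, y, z in mm; "rx", "ry", "rz": the turn, a rotation vector about the tool's x, y, z in rad; "gripper": the closure, from 0 (fully open) to 1 (shut). In form: [{"dx": .., "dy": .., "dz": .., "rx": .., "ry": .., "rz": .., "gripper": ..}, ...]. A call has exactly 8 rows; each row is the pose to reach, as a shift and turn from the pose commanded when the call began, along the tool's axes at that moment; what a row does not reach only later rows make up. A row lasts 1/12 s, in which the tool goes at most 41.7 mm and 7.16 degrees, less where a joint would pass 70% of its speed; a pose out of reach is approached as far as the arm can. A call with a gripper value outside its range is refused whole. The fingers move at their own pace and stop on an object; "force" is the grip in N (left out, the last holds). Time passes only in rows, so rows that repeat a pose let the fingers close, or fill a call up. It gives the time, the measured TCP pose, the force, the opening and the grip force at its end, in the units of the state.
- arm.get_state(): the state, without advancing time (a new reading comes with each control period).
- arm.grab_frame(name): name is "scene" or "side" or "wrist"; returns a dict with "frame" (480x640x3 uint8, red, green, blue), "z_map" (480x640 float32, m along the optical axis (not along the pixel's ray), 0 where there is no reading), "fx", "fy", "cx", "cy" (pixels), "view" (4x4, takes a point from world to camera coordinates). Camera axes: x right, y down, z forward; pixel columns grow to the right and rows downward; lengths in m; the calibration is good to about 2 mm. A picture is of the moment at which its call begins.
- arm.job_done(): hands the job in; it is judged then, once.
The state is a dict: "t": time; "q": joint angles; "qd": joint speeds; "joint_efforts": joint torques, N m; "eef_pos": TCP position; "ee_rot": TCP orientation; "force": force on the tool from outside, world axes, zero at the start; "moment": the same for the moment, N m; "width": finger opening in m; "gripper_force": force on a finger pad.
Only numpy, scipy, OpenCV 4.12 (cv2) and the standard library are available. Lean on these libraries where they do the work, as an engineer would, in place of code of your own. Each camera call takes 0.05 s, during which the arm holds its last target. There are 200 camera calls.

## Working session

There is one attempt and no reset: what is moved stays moved. The work goes in short steps, Python scripts to look and compute and a tool call to move; the robot and the scene stay as the last step left them, time stands still between calls to the robot, and variables do not carry over. Pictures are saved under pics/ and viewed, at most 10 in all, crops included, and the job is handed in when it is done.

Besides the shell and the picture viewer there is one more tool, called after "Request:" as name([rows], argument=value, ...), one row to a line, values as JSON. jog_arm: Moves the arm, as the interface text tells. Its arguments: {"type":"object","properties":{"targets":{"type":"array","items":{"type":"object","properties":{"dx":{"type":"number"},"dy":{"type":"number"},"dz":{"type":"number"},"rx":{"type":"number"},"ry":{"type":"number"},"rz":{"type":"number"},"gripper":{"type":"number"}}}},"force":{"type":"number"}},"required":["targets"]}

```bash
mkdir -p pics
cat > h.py <<'E'
import numpy as np,cv2
from station import arm
def snap(n,f):
    d=arm.grab_frame(n); cv2.imwrite('pics/'+f+'.png',d['frame'][:,:,::-1]); np.savez('pics/'+f+'.npz',**d); return d
def pt(d,u,v):
    z=np.median(d['z_map'][v-1:v+2,u-1:u+2]); p=np.array([(u-d['cx'])/d['fx']*z,(v-d['cy'])/d['fy']*z,z,1])
    return (np.linalg.inv(d['view'])@p)[:3]
E
python3 -c "
from h import *
snap('scene','a');snap('side','b');print(arm.get_state())"
```

```text
{'t': 0.1, 'q': array([ 1.52409147e+00,  3.59318320e-01,  1.11614455e-02, -2.97873276e-04,
       -1.22413811e+00, -2.88063068e-01]), 'qd': array([ 1.21094261e-03, -2.68725087e-03,  2.83148508e-03,  9.89317463e-04,
       -4.95165271e-05,  7.04063383e-05]), 'joint_efforts': array([-1.73144112e-03, -5.84163666e+01,  2.93753886e+01,  7.01547682e+00,
        1.02155012e-02, -5.13510838e-05]), 'eef_pos': array([0.22168783, 0.63712133, 0.24772109]), 'ee_rot': array([ 3.14007619e+00, -1.57301108e-04, -3.34869221e-01]), 'force': array([-0.08139234,  0.23702841, -0.07159554]), 'moment': array([-0.03542101, -0.04031243, -0.03599977]), 'gripper_force': 0.0, 'width': 0.08765303163026453}
```

View pics/a.png

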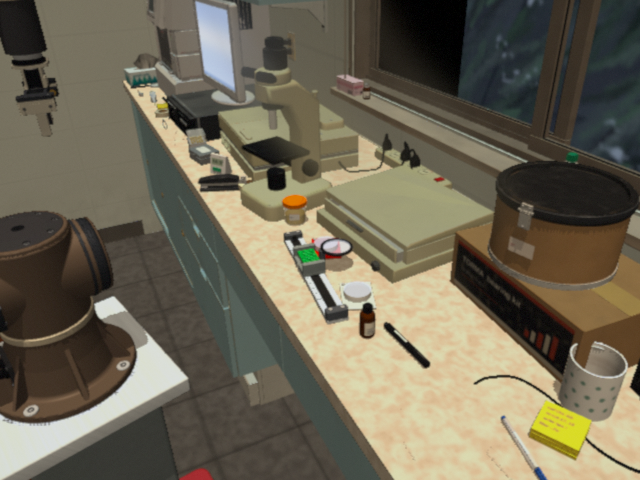

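View pics/b.png

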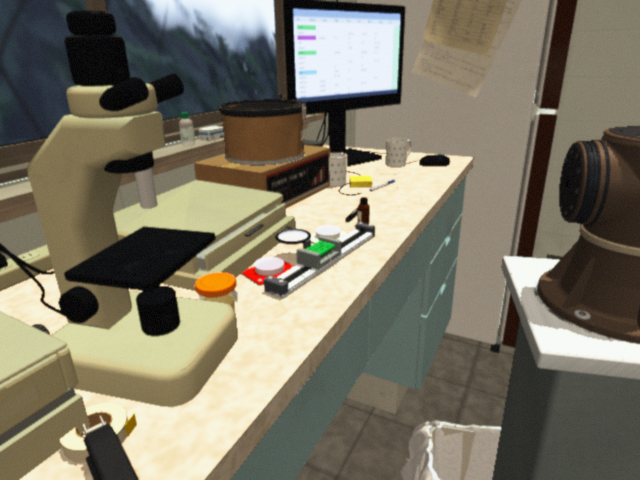

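The scene view shows the green plate at about (310,256), the rail from (292,240) to (335,313), the red station under the lens at the left end, the cup at (294,208) and the bottle at (368,321). The side view shows the plate at about (320,248) and the rail from (278,286) to (366,233). I'll enlarge both.

```bash
python3 -c "
from h import *
a=cv2.imread('pics/a.png')[185:345,265:395];b=cv2.imread('pics/b.png')[190:310,190:390]
a=cv2.resize(a,None,fx=3,fy=3,interpolation=2);b=cv2.resize(b,None,fx=2,fy=2,interpolation=2)
c=np.zeros((480,800,3),np.uint8);c[:,:390]=a;c[:240,395:795]=b;cv2.imwrite('pics/c.png',c)
for n in 'ab':
    d=np.load(f'pics/{n}.npz')
    f=d['frame'].astype(int);m=(f[:,:,1]>1.5*f[:,:,0])&(f[:,:,1]>1.5*f[:,:,2])&(f[:,:,1]>80)
    P=[]
    for v,u in np.argwhere(m):
        p=pt(d,u,v)
        if .025<p[2]<.06 and .3<p[0]<.9 and abs(p[1])<.6:P.append(p)
    P=np.array(P);print(n,len(P),P.mean(0),P.min(0),P.max(0),cv2.minAreaRect(P[:,:2].astype(np.float32)))
d=np.load('pics/a.npz')
for u,v in [(310,256),(292,237),(335,313),(294,203),(368,308),(336,246),(357,291),(320,285),(298,245)]:print(u,v,pt(d,u,v).round(4))
d=np.load('pics/b.npz')
for u,v in [(320,248),(278,286),(366,233),(216,283),(268,266),(327,232),(292,237)]:print(u,v,pt(d,u,v).round(4))
"
```

```text
a 230 [ 0.50625509 -0.04634951  0.04016701] [ 0.48133556 -0.07757078  0.02945817] [ 0.53844054 -0.01469128  0.04266131] ((0.5092172026634216, -0.04772961884737015), (0.05863814800977707, 0.04268461838364601), 66.51695251464844)
b 255 [ 0.50352051 -0.04644043  0.03853937] [ 0.48068598 -0.08007162  0.03245157] [ 0.53616477 -0.01649522  0.04038003] ((0.5101282596588135, -0.05072888359427452), (0.0559360645711422, 0.04698992148041725), 67.21321105957031)
310 256 [ 0.5068 -0.0547  0.041 ]
292 237 [0.5481 0.0624 0.0229]
335 313 [ 0.429  -0.2208  0.0233]
294 203 [0.617  0.1392 0.0614]
368 308 [ 0.4444 -0.2915  0.0669]
336 246 [ 0.5664 -0.0724  0.0496]
357 291 [ 0.5118 -0.1949  0.0202]
320 285 [ 0.4795 -0.1183  0.0107]
298 245 [0.5468 0.0389 0.0117]
320 248 [ 0.5039 -0.0396  0.0393]
278 286 [0.5494 0.0891 0.0225]
366 233 [ 0.4325 -0.1932  0.0131]
216 283 [0.6236 0.1645 0.0617]
268 266 [0.5922 0.0135 0.0192]
327 232 [ 0.5164 -0.1708  0.0188]
292 237 [ 0.5655 -0.0626  0.0483]
```

View pics/c.png

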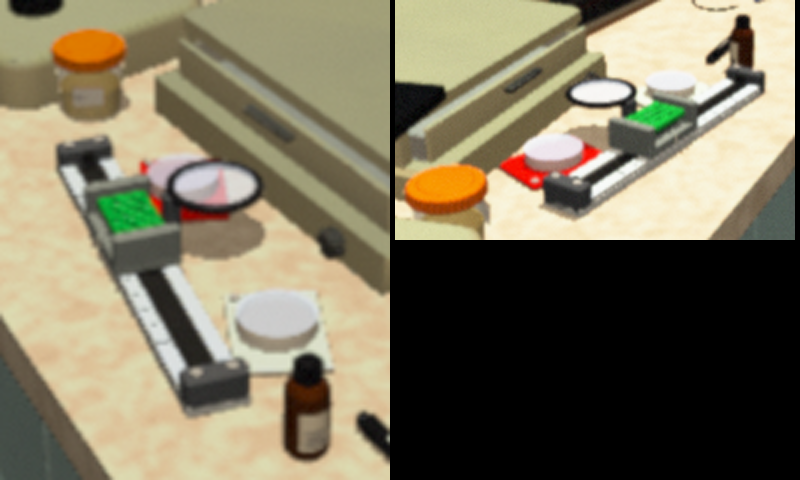

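The enlarged crop shows the carriage about 70–85 mm short of the red end, which is the +y end, on the robot's left. The cup stands just beyond that end. Before moving, I'll check that the path past the microscope is clear and express the target in tool axes.

```bash
python3 -c "
from h import *
from scipy.spatial.transform import Rotation as R
for n in 'ab':
    d=np.load(f'pics/{n}.npz');v,u=np.mgrid[0:480,0:640];z=d['z_map']
    p=np.stack([(u-d['cx'])/d['fx']*z,(v-d['cy'])/d['fy']*z,z,0*z+1],-1)[z>0]@np.linalg.inv(d['view']).T
    for y in np.arange(-.4,.8,.1):
        m=(p[:,2]>.12)&(p[:,2]<.6)&(p[:,1]>y)&(p[:,1]<y+.1)&(p[:,0]>.15)&(p[:,0]<1)
        if m.sum()>5:print(n,round(y,1),m.sum(),p[m,0].min().round(3),p[m,2].max().round(2))
s=arm.get_state();M=R.from_euler('xyz',s['ee_rot'])
print(M.inv().apply(np.array([.508,-.048,.13])-s['eef_pos']),M.as_matrix().round(3))
"
```

```text
a -0.4 2543 0.648 0.27
a -0.3 204 0.691 0.17
a -0.2 534 0.942 0.17
a -0.1 300 0.971 0.17
a 0.1 217 0.595 0.17
a 0.2 5011 0.596 0.43
a 0.3 397 0.601 0.37
a 0.4 150 0.707 0.14
a 0.5 2523 0.153 0.53
a 0.6 2027 0.174 0.53
a 0.7 1163 0.204 0.46
a 0.8 941 0.874 0.46
b -0.4 5308 0.647 0.26
b -0.3 394 0.694 0.16
b -0.2 32 0.958 0.15
b 0.1 63 0.599 0.16
b 0.2 18220 0.598 0.43
b 0.3 9047 0.603 0.37
[0.49555209 0.55279057 0.11863747] [[ 0.944 -0.329 -0.   ]
 [-0.329 -0.944 -0.001]
 [ 0.     0.002 -1.   ]]
```

Request:
jog_arm([
  {"dx": 27,"dy": 30,"gripper": 1},
  {"dx": 54,"dy": 60,"gripper": 1},
  {"dx": 81,"dy": 90,"gripper": 1},
  {"dx": 108,"dy": 120,"gripper": 1},
  {"dx": 135,"dy": 150,"gripper": 1},
  {"dx": 162,"dy": 180,"gripper": 1},
  {"dx": 189,"dy": 210,"gripper": 1},
  {"dx": 216,"dy": 240,"gripper": 1},
], force=10)

```text
invalid input at $.targets[0]: expected keys dx, dy, dz, rx, ry, rz, gripper
```

Request:
jog_arm([
  {"dx": 27,"dy": 30,"gripper": 1},
  {"dx": 54,"dy": 60,"gripper": 1},
  {"dx": 81,"dy": 90,"gripper": 1},
  {"dx": 108,"dy": 120,"gripper": 1},
  {"dx": 135,"dy": 150,"dz": 15,"gripper": 1},
  {"dx": 162,"dy": 180,"dz": 30,"gripper": 1},
  {"dx": 189,"dy": 210,"dz": 45,"gripper": 1},
  {"dx": 210,"dy": 235,"dz": 60,"rz": 0.058,"gripper": 1},
])

```text
invalid input at $.targets[0]: expected keys dx, dy, dz, rx, ry, rz, gripper
```

Request:
jog_arm([
  {"dx": 27,"dy": 30,"dz": 0,"rx": 0,"ry": 0,"rz": 0,"gripper": 1},
  {"dx": 54,"dy": 60,"dz": 0,"rx": 0,"ry": 0,"rz": 0,"gripper": 1},
  {"dx": 81,"dy": 90,"dz": 0,"rx": 0,"ry": 0,"rz": 0,"gripper": 1},
  {"dx": 108,"dy": 120,"dz": 0,"rx": 0,"ry": 0,"rz": 0,"gripper": 1},
  {"dx": 135,"dy": 150,"dz": 0,"rx": 0,"ry": 0,"rz": 0,"gripper": 1},
  {"dx": 162,"dy": 180,"dz": 0,"rx": 0,"ry": 0,"rz": 0,"gripper": 1},
  {"dx": 189,"dy": 210,"dz": 0,"rx": 0,"ry": 0,"rz": 0,"gripper": 1},
  {"dx": 216,"dy": 240,"dz": 0,"rx": 0,"ry": 0,"rz": 0,"gripper": 1},
], force=10)

```text
t: 0.77
eef_pos: [0.3471, 0.3377, 0.2484]
ee_rot: [3.141, 0.0, -0.334]
force: [0.3, -0.8, 0.5]
width: 0.0401
gripper_force: 0.0
```

Request:
jog_arm([
  {"dx": 27,"dy": 30,"dz": 0,"rx": 0,"ry": 0,"rz": 0,"gripper": 1},
  {"dx": 54,"dy": 60,"dz": 0,"rx": 0,"ry": 0,"rz": 0,"gripper": 1},
  {"dx": 81,"dy": 90,"dz": 0,"rx": 0,"ry": 0,"rz": 0,"gripper": 1},
  {"dx": 108,"dy": 120,"dz": 0,"rx": 0,"ry": 0,"rz": 0,"gripper": 1},
  {"dx": 135,"dy": 150,"dz": 15,"rx": 0,"ry": 0,"rz": 0.02,"gripper": 1},
  {"dx": 162,"dy": 180,"dz": 30,"rx": 0,"ry": 0,"rz": 0.04,"gripper": 1},
  {"dx": 189,"dy": 210,"dz": 45,"rx": 0,"ry": 0,"rz": 0.058,"gripper": 1},
  {"dx": 210,"dy": 235,"dz": 60,"rx": 0,"ry": 0,"rz": 0.058,"gripper": 1},
])

```text
t: 1.43
eef_pos: [0.4686, 0.0469, 0.1884]
ee_rot: [-3.141, -0.001, -0.394]
force: [1.4, 0.4, 0.5]
width: 0.0005
gripper_force: 0.0
```

```bash
python3 -c "
from h import *
d=snap('wrist','w1')
f=d['frame'].astype(int);m=(f[:,:,1]>1.5*f[:,:,0])&(f[:,:,1]>1.5*f[:,:,2])&(f[:,:,1]>60)
P=np.array([pt(d,u,v) for v,u in np.argwhere(m)[::5] if 2<u<637 and 2<v<477]);P=P[(P[:,2]>.03)&(P[:,2]<.05)]
print(len(P),P.mean(0),cv2.minAreaRect(P[:,:2].astype(np.float32)))
print(arm.get_state()['eef_pos'])"
```

```text
743 [ 0.5078781  -0.05258571  0.03897672] ((0.5099965333938599, -0.05338176712393761), (0.05858561396598816, 0.038445863872766495), 67.32978057861328)
[0.46772046 0.04226891 0.18462734]
```

View pics/w1.png

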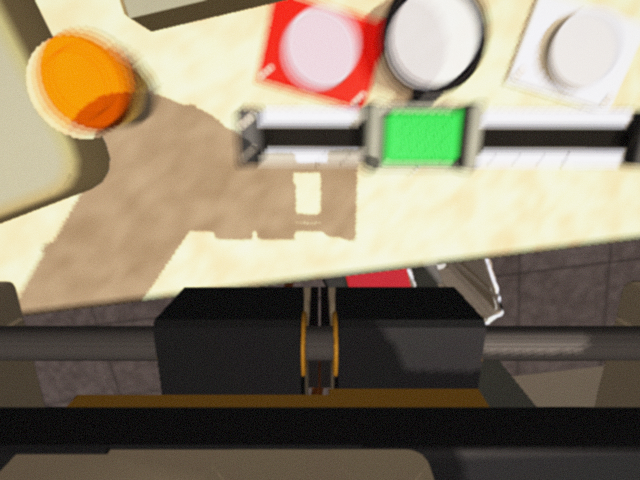

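The wrist view shows the plate at about (425,136), the carriage's left edge at u≈368 and the left stop's inner face at u≈260, so about 75 mm to go. I'll hover over the plate first.

Request:
jog_arm([
  {"dx": 20,"dy": 20,"dz": 15,"rx": 0,"ry": 0,"rz": 0,"gripper": 1},
  {"dx": 40,"dy": 40,"dz": 30,"rx": 0,"ry": 0,"rz": 0,"gripper": 1},
  {"dx": 60,"dy": 58,"dz": 45,"rx": 0,"ry": 0,"rz": 0,"gripper": 1},
  {"dx": 73,"dy": 69,"dz": 60,"rx": 0,"ry": 0,"rz": 0,"gripper": 1},
  {"dx": 73,"dy": 69,"dz": 80,"rx": 0,"ry": 0,"rz": 0,"gripper": 1},
  {"dx": 73,"dy": 69,"dz": 95,"rx": 0,"ry": 0,"rz": 0,"gripper": 1},
  {"dx": 73,"dy": 69,"dz": 106,"rx": 0,"ry": 0,"rz": 0,"gripper": 1},
  {"dx": 73,"dy": 69,"dz": 106,"rx": 0,"ry": 0,"rz": 0,"gripper": 1},
])

```text
t: 2.15
eef_pos: [0.5073, -0.0434, 0.08]
ee_rot: [3.139, 0.004, -0.394]
force: [0.2, 0.5, 0.4]
width: 0.0005
gripper_force: 0.0
```

```bash
python3 -c "
from h import *
d=snap('wrist','w2');s=arm.get_state();print(s['eef_pos'],s['force'])
a=snap('scene','a2')['frame'][215:295,265:365,::-1];b=snap('side','b2')['frame'][190:290,270:370,::-1]
cv2.imwrite('pics/c2.png',np.hstack([cv2.resize(a,(400,320),interpolation=2),cv2.resize(b,(320,320),interpolation=2)]))"
```

```text
[ 0.50809738 -0.04312064  0.08139714] [ 0.01215119 -0.82796167  0.14326422]
```

View pics/c2.png

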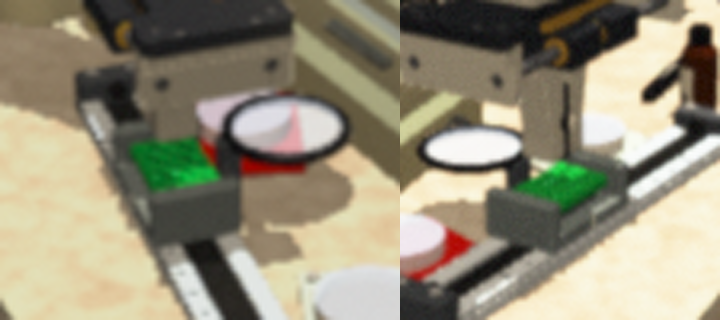

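View pics/w2.png

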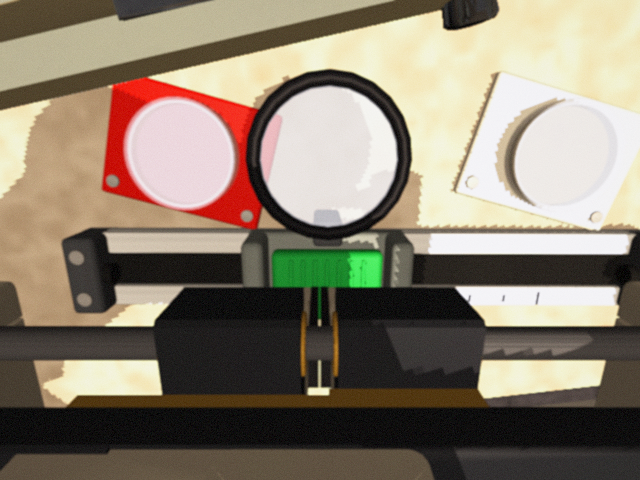

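The finger centreline (u≈319) is 4–8 mm toward the red end of the plate centre (u≈327). Both lips are visible, at u≈258 and u≈397. I'll correct by 4 mm in each of x and y and descend.

Request:
jog_arm([
  {"dx": 4,"dy": 4,"dz": 0,"rx": 0,"ry": 0,"rz": 0,"gripper": 1},
  {"dx": 4,"dy": 4,"dz": 5,"rx": 0,"ry": 0,"rz": 0,"gripper": 1},
  {"dx": 4,"dy": 4,"dz": 10,"rx": 0,"ry": 0,"rz": 0,"gripper": 1},
  {"dx": 4,"dy": 4,"dz": 14,"rx": 0,"ry": 0,"rz": 0,"gripper": 1},
  {"dx": 4,"dy": 4,"dz": 17,"rx": 0,"ry": 0,"rz": 0,"gripper": 1},
  {"dx": 4,"dy": 4,"dz": 20,"rx": 0,"ry": 0,"rz": 0,"gripper": 1},
  {"dx": 4,"dy": 4,"dz": 22,"rx": 0,"ry": 0,"rz": 0,"gripper": 1},
  {"dx": 4,"dy": 4,"dz": 22,"rx": 0,"ry": 0,"rz": 0,"gripper": 1},
])

```text
t: 2.97
eef_pos: [0.5111, -0.048, 0.0603]
ee_rot: [3.141, 0.0, -0.393]
force: [-1.0, -0.4, 4.2]
width: 0.0002
gripper_force: 1.6
```

Request:
jog_arm([
  {"dx": 0,"dy": 0,"dz": 1,"rx": 0,"ry": 0,"rz": 0,"gripper": 1},
  {"dx": 0,"dy": 0,"dz": 2,"rx": 0,"ry": 0,"rz": 0,"gripper": 1},
  {"dx": 0,"dy": 0,"dz": 3,"rx": 0,"ry": 0,"rz": 0,"gripper": 1},
  {"dx": 0,"dy": 0,"dz": 4,"rx": 0,"ry": 0,"rz": 0,"gripper": 1},
  {"dx": 0,"dy": 0,"dz": 4.5,"rx": 0,"ry": 0,"rz": 0,"gripper": 1},
  {"dx": 0,"dy": 0,"dz": 4.5,"rx": 0,"ry": 0,"rz": 0,"gripper": 1},
  {"dx": 0,"dy": 0,"dz": 4.5,"rx": 0,"ry": 0,"rz": 0,"gripper": 1},
  {"dx": 0,"dy": 0,"dz": 4.5,"rx": 0,"ry": 0,"rz": 0,"gripper": 1},
])

```text
t: 3.63
eef_pos: [0.5112, -0.0481, 0.0567]
ee_rot: [3.142, -0.0, -0.393]
force: [-4.7, 1.0, 12.0]
width: 0.0004
gripper_force: 5.4
```

Request:
jog_arm([
  {"dx": 0,"dy": -3,"dz": 0,"rx": 0,"ry": 0,"rz": 0,"gripper": 1},
  {"dx": 0,"dy": -7,"dz": 0,"rx": 0,"ry": 0,"rz": 0,"gripper": 1},
  {"dx": 0,"dy": -12,"dz": 0,"rx": 0,"ry": 0,"rz": 0,"gripper": 1},
  {"dx": 0,"dy": -18,"dz": 0,"rx": 0,"ry": 0,"rz": 0,"gripper": 1},
  {"dx": 0,"dy": -24,"dz": 0,"rx": 0,"ry": 0,"rz": 0,"gripper": 1},
  {"dx": 0,"dy": -30,"dz": 0,"rx": 0,"ry": 0,"rz": 0,"gripper": 1},
  {"dx": 0,"dy": -36,"dz": 0,"rx": 0,"ry": 0,"rz": 0,"gripper": 1},
  {"dx": 0,"dy": -40,"dz": 0,"rx": 0,"ry": 0,"rz": 0,"gripper": 1},
])

```text
t: 4.3
eef_pos: [0.5268, -0.0107, 0.0567]
ee_rot: [-3.141, -0.0, -0.392]
force: [-3.4, 0.0, 10.6]
width: 0.0006
gripper_force: 5.0
```

Request:
jog_arm([
  {"dx": -1,"dy": -5,"dz": 0,"rx": 0,"ry": 0,"rz": 0,"gripper": 1},
  {"dx": -1,"dy": -10,"dz": 0,"rx": 0,"ry": 0,"rz": 0,"gripper": 1},
  {"dx": -1,"dy": -15,"dz": 0,"rx": 0,"ry": 0,"rz": 0,"gripper": 1},
  {"dx": -1,"dy": -20,"dz": 0,"rx": 0,"ry": 0,"rz": 0,"gripper": 1},
  {"dx": -1,"dy": -24,"dz": 0,"rx": 0,"ry": 0,"rz": 0,"gripper": 1},
  {"dx": -1,"dy": -28,"dz": 0,"rx": 0,"ry": 0,"rz": 0,"gripper": 1},
  {"dx": -1,"dy": -31,"dz": 0,"rx": 0,"ry": 0,"rz": 0,"gripper": 1},
  {"dx": -1,"dy": -31,"dz": 0,"rx": 0,"ry": 0,"rz": 0,"gripper": 1},
])

```text
t: 4.97
eef_pos: [0.5391, 0.0187, 0.0568]
ee_rot: [-3.14, -0.002, -0.392]
force: [0.5, 0.7, 6.4]
width: 0.0007
gripper_force: 2.8
```

```bash
python3 -c "
from h import *
a=snap('scene','a3')['frame'][215:295,265:365,::-1];b=snap('side','b3')['frame'][200:300,250:350,::-1]
cv2.imwrite('pics/c3.png',np.hstack([cv2.resize(a,(400,320),interpolation=2),cv2.resize(b,(320,320),interpolation=2)]))"
```

```text
(no output)
```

View pics/c3.png

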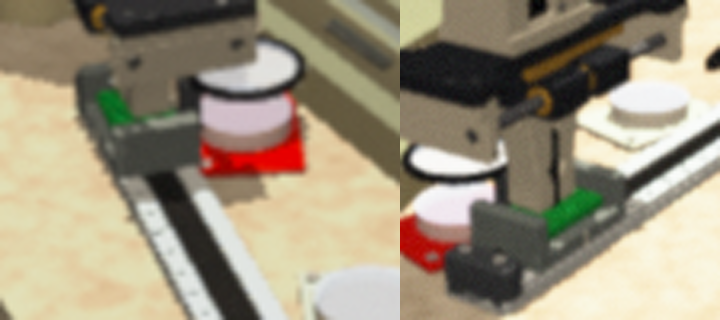

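The carriage has moved with the fingers and its lip is close to the left stop (side crop, about (480,250)). I'll press slightly more and creep on.

Request:
jog_arm([
  {"dx": 0,"dy": 0,"dz": 1,"rx": 0,"ry": 0,"rz": 0,"gripper": 1},
  {"dx": 0,"dy": -2,"dz": 1,"rx": 0,"ry": 0,"rz": 0,"gripper": 1},
  {"dx": 0,"dy": -4,"dz": 1,"rx": 0,"ry": 0,"rz": 0,"gripper": 1},
  {"dx": 0,"dy": -6,"dz": 1,"rx": 0,"ry": 0,"rz": 0,"gripper": 1},
  {"dx": 0,"dy": -8,"dz": 1,"rx": 0,"ry": 0,"rz": 0,"gripper": 1},
  {"dx": 0,"dy": -10,"dz": 1,"rx": 0,"ry": 0,"rz": 0,"gripper": 1},
  {"dx": 0,"dy": -10,"dz": 1,"rx": 0,"ry": 0,"rz": 0,"gripper": 1},
  {"dx": 0,"dy": -10,"dz": 1,"rx": 0,"ry": 0,"rz": 0,"gripper": 1},
])

```text
t: 5.73
eef_pos: [0.5409, 0.0248, 0.0565]
ee_rot: [3.138, -0.0, -0.392]
force: [-5.0, -13.4, 18.8]
width: 0.0007
gripper_force: 9.6
```

Request:
jog_arm([
  {"dx": 0,"dy": -1.5,"dz": 0,"rx": 0,"ry": 0,"rz": 0,"gripper": 1},
  {"dx": 0,"dy": -1.5,"dz": 0,"rx": 0,"ry": 0,"rz": 0,"gripper": 1},
  {"dx": 0,"dy": -1.5,"dz": 0,"rx": 0,"ry": 0,"rz": 0,"gripper": 1},
  {"dx": 0,"dy": -1.5,"dz": 0,"rx": 0,"ry": 0,"rz": 0,"gripper": 1},
  {"dx": 0,"dy": -1.5,"dz": 0,"rx": 0,"ry": 0,"rz": 0,"gripper": 1},
  {"dx": 0,"dy": -1.5,"dz": 0,"rx": 0,"ry": 0,"rz": 0,"gripper": 1},
  {"dx": 0,"dy": -1.5,"dz": 0,"rx": 0,"ry": 0,"rz": 0,"gripper": 1},
  {"dx": 0,"dy": -1.5,"dz": 0,"rx": 0,"ry": 0,"rz": 0,"gripper": 1},
])

```text
t: 6.4
eef_pos: [0.5411, 0.0258, 0.0565]
ee_rot: [3.138, 0.0, -0.392]
force: [-5.4, -15.4, 21.0]
width: 0.0007
gripper_force: 10.0
```

```bash
python3 -c "
from h import *
s=arm.get_state();print(s['eef_pos'],s['force'])
w=snap('wrist','w4')['frame'][:,:,::-1];b=snap('side','b4')['frame'][220:300,250:350,::-1]
cv2.imwrite('pics/c4.png',np.hstack([cv2.resize(w,(400,300)),cv2.resize(b,(375,300),interpolation=2)]))"
```

```text
[0.54110325 0.02576721 0.05648479] [ -5.37362483 -15.40018436  20.9616212 ]
```

View pics/c4.png

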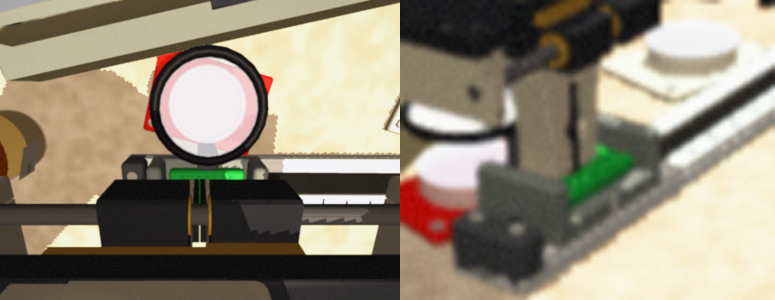

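The lens is concentric with the red dish, and the push force rises against the stop. I'll ease the push a little, then lift straight up.

Request:
jog_arm([
  {"dx": 0,"dy": 1,"dz": 0,"rx": 0,"ry": 0,"rz": 0,"gripper": 1},
  {"dx": 0,"dy": 2,"dz": -1,"rx": 0,"ry": 0,"rz": 0,"gripper": 1},
  {"dx": 0,"dy": 2,"dz": -3,"rx": 0,"ry": 0,"rz": 0,"gripper": 1},
  {"dx": 0,"dy": 2,"dz": -5,"rx": 0,"ry": 0,"rz": 0,"gripper": 1},
  {"dx": 0,"dy": 2,"dz": -8,"rx": 0,"ry": 0,"rz": 0,"gripper": 1},
  {"dx": 0,"dy": 2,"dz": -12,"rx": 0,"ry": 0,"rz": 0,"gripper": 1},
  {"dx": 0,"dy": 3,"dz": -18,"rx": 0,"ry": 0,"rz": 0,"gripper": 1},
  {"dx": 0,"dy": 3,"dz": -28,"rx": 0,"ry": 0,"rz": 0,"gripper": 1},
])

```text
t: 7.17
eef_pos: [0.5402, 0.0258, 0.0829]
ee_rot: [3.141, 0.001, -0.393]
force: [-0.6, 0.8, -0.4]
width: 0.0007
gripper_force: 0.0
```

Request:
jog_arm([
  {"dx": 0,"dy": 0,"dz": -20,"rx": 0,"ry": 0,"rz": 0,"gripper": 1},
  {"dx": 0,"dy": 0,"dz": -40,"rx": 0,"ry": 0,"rz": 0,"gripper": 1},
  {"dx": -20,"dy": 0,"dz": -60,"rx": 0,"ry": 0,"rz": 0,"gripper": 1},
  {"dx": -40,"dy": 0,"dz": -80,"rx": 0,"ry": 0,"rz": 0,"gripper": 1},
  {"dx": -60,"dy": 0,"dz": -90,"rx": 0,"ry": 0,"rz": 0,"gripper": 1},
  {"dx": -70,"dy": 0,"dz": -90,"rx": 0,"ry": 0,"rz": 0,"gripper": 1},
  {"dx": -70,"dy": 0,"dz": -90,"rx": 0,"ry": 0,"rz": 0,"gripper": 1},
  {"dx": -70,"dy": 0,"dz": -90,"rx": 0,"ry": 0,"rz": 0,"gripper": 1},
])

```text
t: 7.83
eef_pos: [0.4761, 0.053, 0.1735]
ee_rot: [-3.141, -0.001, -0.392]
force: [-0.4, -0.5, -1.0]
width: 0.0007
gripper_force: 0.0
```

```bash
python3 -c "
from h import *
w=snap('wrist','w5')['frame'][:,:,::-1];cv2.imwrite('pics/w5.png',w)"
```

```text
(no output)
```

View pics/w5.png

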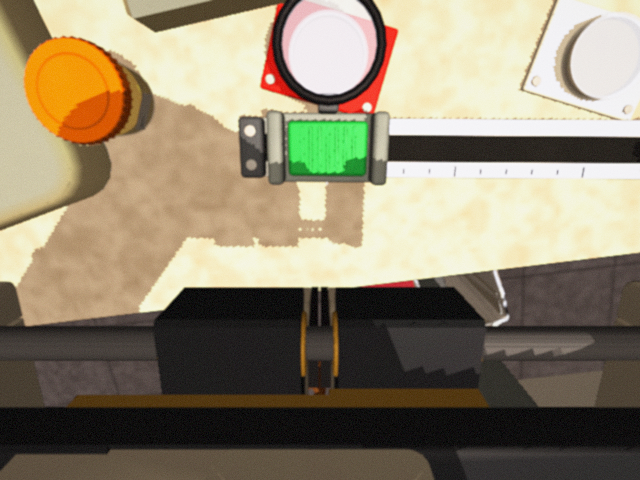

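The lens is over the red dish and the plate is up. There is a thin line at u≈264 between the stop and the lip, so I'll enlarge that area and check the gap in depth.

```bash
python3 -c "
from h import *
d=np.load('pics/w5.npz')
print(np.linalg.inv(d['view'])[:3,3])
ey=np.array([.385,.923,0])
for v in (125,148,172):
    print(v,[(u,*(1000*np.array([pt(d,u,v)@ey,pt(d,u,v)[2]])).round().astype(int)) for u in range(240,292,3)])
c=d['frame'][100:195,225:310,::-1];b=np.load('pics/b4.npz')['frame'][255:300,255:300,::-1]
b=snap('side','b5')['frame'][250:300,255:310,::-1]
cv2.imwrite('pics/c5.png',np.hstack([cv2.resize(c,(425,475),interpolation=2),cv2.resize(b,(370,475),interpolation=2)]))"
```

```text
[0.54470155 0.02405932 0.30827534]
125 [(240, np.int64(289), np.int64(27)), (243, np.int64(287), np.int64(27)), (246, np.int64(285), np.int64(27)), (249, np.int64(283), np.int64(27)), (252, np.int64(281), np.int64(27)), (255, np.int64(278), np.int64(27)), (258, np.int64(276), np.int64(27)), (261, np.int64(274), np.int64(26)), (264, np.int64(273), np.int64(19)), (267, np.int64(268), np.int64(42)), (270, np.int64(265), np.int64(44)), (273, np.int64(263), np.int64(44)), (276, np.int64(261), np.int64(44)), (279, np.int64(259), np.int64(44)), (282, np.int64(257), np.int64(42)), (285, np.int64(257), np.int64(24)), (288, np.int64(254), np.int64(37)), (291, np.int64(252), np.int64(39))]
148 [(240, np.int64(290), np.int64(25)), (243, np.int64(288), np.int64(26)), (246, np.int64(286), np.int64(27)), (249, np.int64(284), np.int64(27)), (252, np.int64(281), np.int64(26)), (255, np.int64(279), np.int64(27)), (258, np.int64(277), np.int64(27)), (261, np.int64(275), np.int64(26)), (264, np.int64(273), np.int64(24)), (267, np.int64(271), np.int64(25)), (270, np.int64(266), np.int64(44)), (273, np.in
[... 192 characters left out ...]
.int64(37)), (291, np.int64(252), np.int64(39))]
172 [(240, np.int64(297), np.int64(0)), (243, np.int64(289), np.int64(27)), (246, np.int64(287), np.int64(27)), (249, np.int64(285), np.int64(26)), (252, np.int64(282), np.int64(27)), (255, np.int64(280), np.int64(26)), (258, np.int64(278), np.int64(26)), (261, np.int64(275), np.int64(26)), (264, np.int64(274), np.int64(25)), (267, np.int64(273), np.int64(15)), (270, np.int64(266), np.int64(44)), (273, np.int64(264), np.int64(45)), (276, np.int64(262), np.int64(45)), (279, np.int64(260), np.int64(45)), (282, np.int64(258), np.int64(43)), (285, np.int64(257), np.int64(30)), (288, np.int64(256), np.int64(24)), (291, np.int64(252), np.int64(38))]
```

View pics/c5.png

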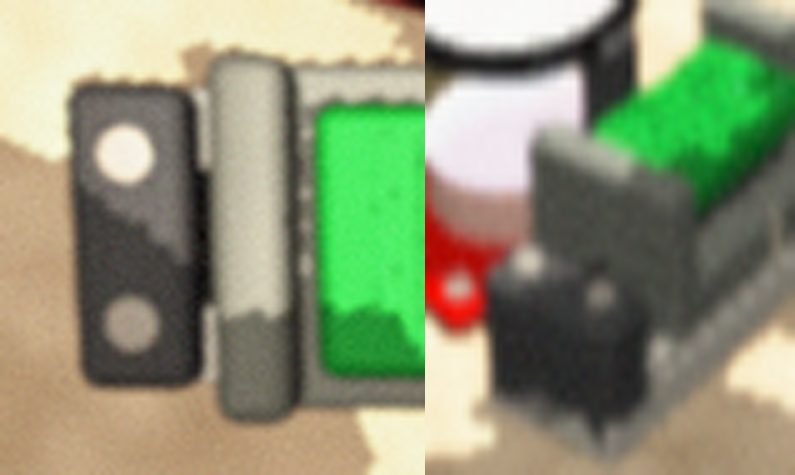

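The 6 mm gap is a dark buffer at the middle of the stop, about 25 mm high. The lip's outer face lies 42 mm from the carriage middle, which puts the carriage about 100 mm from the rail middle, so it is home. This agrees with the 15 N resistance while the brake was free. The plate is up at z≈39 mm.

```bash
python3 -c "
from station import arm
print(arm.job_done())"
```

```text
the job is handed in; nothing more can be done
None
```

The carriage is home against the red-station stop with the lens over the red dish, the brake plate is back up, the arm is clear of everything, and the job is handed in (no verdict came back).

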